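Refit the spectrometer bay cover and latch it

TASK

Put the blue cover back on the spectrometer's open sample bay: tuck its silver edge under the dark metal retaining lip, lower the opposite edge until the cover lies flat and fully home in its recess, then turn the black latch knob so that its white pointer lines up with the red mark and the steel blade lies over the cover. Leave the bottles, the jar and the power brick standing where they are.

Things in the scene. Friction and masses are not known exactly. Their poses are not given: they have to be found in the camera images.
- cover: Loose cover plate, 120 mm along its x, 100 mm along its y, 5 mm thick, 150 g or so; origin at the centre of its underside, z up. Blue, with a 16 mm wide silver strip along its -x edge (the edge to tuck). On top stands one lighter blue rib handle, 14 mm thick along x, 60 mm long along y, from 5 to 36 mm above the underside, centred at x = +10 mm. It starts flat on the bench, handle up, with any heading up to about 1 rad either way.
- rib (a point): Point on the cover's rib handle to grip, at (10, 0, 29) mm in the cover's frame (7 mm below the handle's top).
- tongue (a point): Middle of the silver edge of the cover, on its underside: (-60, 0, 0) mm in the cover's frame.
- spectrometer: Fixed white instrument with blue stripes, 300 mm along its x, 280 mm along its y, flat deck 110 mm above the bench; origin at the centre of its underside. Its front (-x) roughly faces the robot, yaw within 0.25 rad; it may stand to the left or the right, with the cover on the other side.
- bay (a point): Centre of the cover's recess, on the grey ledge that the cover rests on (104 mm above the bench, 6 mm below the deck); axes parallel to the spectrometer's; (-40, 0, 104) mm in its frame. The recess is 126 mm along x by 107 mm along y, with upright walls 6 mm high; inside the ledge is an open hole 90 by 76 mm, centred. A seated cover has its origin here, its axes parallel to these, and play of 3 mm either way along both x and y.
- lip_edge (a point): Middle of the free lower edge of the dark metal retaining lip: (-50, 0, 10) mm from the bay point. The lip, 5 mm thick, runs along the whole -x side of the recess and covers the 13 mm of it next to the -x wall (bay x -63 to -50 mm), its underside 10 mm above the ledge, its top 15 mm above. The slot under it is open towards +x and closed at bay x = -63 mm; lip and foot reach back to bay x = -79 mm.
- latch (a joint): Angle of the latch knob in rad, about its upright axis, anticlockwise from above positive; 0: pointer at the red mark and blade over the cover (pointing to the spectrometer's -x). It starts between 1.0 and 1.5, the blade clear of the recess. It stays where it is left (friction about 0.06 N m, no spring), range -1.9 to 1.9, with no stop at the mark.
- latch_grip (a point): Point to grip on the knob's axis, 138 mm above the bench, at (110, 0, 34) mm from the bay point. The knob is a black bar 46 mm long, 12 mm thick, from 9 to 41 mm above the deck, on a grey disc of radius 27 mm; this point's x axis lies along the bar, towards the end with the white pointer, and turns with the knob. The steel blade, 14 mm wide, 4 to 9 mm above the deck, reaches 70 mm from the axis opposite to the pointer.
- red_mark (a point): Centre of the red mark on the deck, 48 mm from the knob's axis towards the spectrometer's +x.
- reagent_bottle: Bystander: amber bottle with blue cap, diameter 64 mm, 165 mm tall, standing beside the cover; origin at the centre of its foot.
- sample_jar: Bystander: clear jar with white cap, diameter 60 mm, 85 mm tall, standing on the other side of the cover; origin at the centre of its foot.
- power_brick: Bystander: light grey box 58 by 110 by 32 mm high, lying beyond the silver edge of the cover; origin at the centre of its underside.
- vial: Bystander: small amber jar with red cap, diameter 44 mm, 80 mm tall, standing on the spectrometer's deck beside the recess, on the spectrometer's +y side; origin at the centre of its foot.
Not all that is in view belongs to the job. Of the things that look like the cover, the middle-sized one is meant.

How it is judged (in metres and radians):
On the way, in this order (a step that is already met when the one before it is completed fails the run):
1. the cover lies flat and fully home in the recess, silver edge under the lip (x of cover in the frame of bay between -0.0055 and 0.0055 m and y of cover in the frame of bay between -0.006 and 0.006 m and z of cover in the frame of bay between -0.003 and 0.0025 m and angle between cover's own z axis and vertical below 0.035 rad and x of tongue in the frame of bay below -0.05 m), for 0.2 s.
2. then the latch knob's pointer is at the red mark (value of joint latch between -0.12 and 0.12 rad), for 0.2 s.
At the end, for the whole second after the job is handed in: The cover lies flat (within 2 degrees) and down on the ledge (within 2.5 mm) in the recess, silver edge under the lip, at rest, and the latch knob is within 0.12 rad (7 degrees) of the red mark (all of step 1 and all of step 2 and linear speed of cover below 0.02 m/s and contact force between the fingers and anything else below 0.5 N); the robot touches nothing.
It fails at once if the reagent bottle is moved more than 30 mm or tipped (distance of reagent_bottle from where it was at the start of the episode above 0.03 m or angle between reagent_bottle's own z axis and vertical above 0.35 rad).
It fails at once if the sample jar is moved more than 30 mm or tipped (distance of sample_jar from where it was at the start of the episode above 0.03 m or angle between sample_jar's own z axis and vertical above 0.35 rad).
It fails at once if the power brick is moved more than 30 mm or tipped (distance of power_brick from where it was at the start of the episode above 0.03 m or angle between power_brick's own z axis and vertical above 0.35 rad).
It fails at once if the vial is moved more than 30 mm or tipped (distance of vial from where it was at the start of the episode above 0.03 m or angle between vial's own z axis and vertical above 0.35 rad).
It also fails if it takes over 59 s, if anything falls off the work surface, if the arm or the gripper's body presses on something with over 40 N, if the wrist force passes 120 N, or if a joint passes its speed limit or range.

ROBOT

A 6-joint arm with a two-finger parallel gripper is mounted at the origin on the work surface. World frame = base frame: x ahead of the robot, y to its left, z up, the work surface at z = 0. Lengths are in mm, angles in rad, forces in N, time in s.
With the tool pointing down it reaches from about 400 to 925 mm from the base axis. Payload 12.5 kg.
Tool frame: the origin (TCP) lies between the finger pads; the fingertips stand 11 mm ahead of it and the grasp point (between the pads) lies 8 mm behind it; z points along the fingers, x is the direction in which the jaws open and shut, and the axes are right-handed (so a half turn about z gives the same grasp; the last joint's range is limited). The gripper opens to 95 mm and grips with 3 to 60 N. Pads are 20 mm wide; open, the fingers measure 119 mm over their backs; the gripper's body (75 mm by 180 mm) begins 59 mm behind the grasp point.
Start: joints at [1.239, 0.491, 1.559, -0, 1.092, -0.106], TCP at [139.91, 609.156, 225.661] pointing down, gripper open.
Joint ranges: [-3.1, 3.1], [-0.84, 2.19], [0.05, 2.79], [-1.13, 4.28], [0.06, 2.93], [-2.69, 2.69]. Speed limits (rad/s): [2.22, 2.22, 2.79, 3.14, 3.14, 3.14].

INTERFACE

Orientations are given as [roll, pitch, yaw] about the fixed x, y, z axes, in that order (R = Rz(yaw) Ry(pitch) Rx(roll)).
In Python, from cell import ctrl gives the robot as it stands. Calls block until the motion is done:
- ctrl.move_pose(position, orientation): joint-space move of the TCP to a pose.
- ctrl.line_to(position, frame=None, max_speed=150): straight line of the TCP; frame=None keeps the orientation; max_speed is the mean speed in mm/s.
- ctrl.move_joints(angles): joint-space move.
- ctrl.release() and ctrl.grasp(effort=None): open the fingers fully, or close them until they stop; effort is the grip in N (None keeps the last).
- ctrl.sleep(seconds).
- ctrl.solve_ik(position, orientation): joint angles nearest the present ones, or None.
- ctrl.snapshot(name): name is "scene" or "top" or "wrist"; returns the picture (420x560x3 uint8, red, green, blue); there is no depth.
- ctrl.calibration(name): a dict with "fov_y" (degrees; the focal length in pixels is half the picture's height over the tangent of half this angle, whatever the lens; pixels are square), "cx", "cy" (the principal point, pixels), "pose" (4x4, takes a point from camera to world coordinates). Camera axes: x right, y up, looking along -z (the intrinsics and any distortion apply to the point x, -y, -z); pixel columns grow to the right and rows downward; lengths in mm; the calibration is good to about 2 mm. A picture is of the moment at which its call begins: read the wrist's pose just before it. calibration takes no time and is no camera call; for the wrist camera it gives the pose at the moment of the call.
A pose or a line that the arm cannot do raises ctrl.PlanningError and nothing moves.
- ctrl.job_done(): hands the job in, once; it reports no verdict.
Readings, each from a call of its own:
- ctrl.current_time_s(): time.
- ctrl.current_joint_positions(): joint angles.
- ctrl.current_qvel(): joint speeds.
- ctrl.current_joint_efforts(): joint torques, N m.
- ctrl.current_tcp_pos(): TCP position.
- ctrl.current_tcp_rot(): TCP orientation.
- ctrl.current_ft_force(): force on the tool from outside, world axes, zero at the start.
- ctrl.current_moment(): the same for the moment, N m.
- ctrl.current_gripper_width(): finger opening in mm.
Only numpy, scipy, OpenCV 4.12 (cv2) and the standard library are available. Lean on these libraries where they do the work, as an engineer would, in place of code of your own. Each camera call takes 0.05 s, during which the arm holds its last target. There are 200 camera calls.

## Working session

There is one attempt and no reset: what is moved stays moved. The work goes in short steps, each a Python script; the robot and the scene stay as the last script left them, time stands still between calls to the robot, and variables do not carry over. Pictures are saved under pics/ and viewed, about 8 in all and at most 12, crops included, and the job is handed in when it is done.

```bash
ls; mkdir -p pics
python3 - <<'E'
from cell import ctrl
import cv2
for n in ["scene","top"]:
    im=ctrl.snapshot(n); cv2.imwrite(f"pics/{n}0.png",im[...,::-1])
    print(n,ctrl.calibration(n))
print(ctrl.calibration("wrist"))
a=cv2.imread("pics/top0.png");cv2.imwrite("pics/top0b.png",cv2.resize(a,(800,600)))
E
```

```text
pics
scene {'fov_y': 45.435642390927214, 'cx': 278.5608883238568, 'cy': 210.4902658398278, 'pose': array([[-7.56254473e-01, -5.44263233e-01,  3.63120786e-01,
         1.02303280e+03],
       [ 6.54275961e-01, -6.30332097e-01,  4.17856930e-01,
         5.15594999e+02],
       [ 1.46252308e-03,  5.53587374e-01,  8.32789818e-01,
         1.14311959e+03],
       [ 0.00000000e+00,  0.00000000e+00,  0.00000000e+00,
         1.00000000e+00]])}
top {'fov_y': 42.36036415733363, 'cx': 283.6000415883887, 'cy': 207.3967403586091, 'pose': array([[ 6.73807161e-03,  9.93523682e-01, -1.13425268e-01,
         4.52078061e+02],
       [-9.99976146e-01,  6.86683757e-03,  7.44585990e-04,
        -1.38640196e+01],
       [ 1.51863670e-03,  1.13417545e-01,  9.93546252e-01,
         1.30314946e+03],
       [ 0.00000000e+00,  0.00000000e+00,  0.00000000e+00,
         1.00000000e+00]])}
{'fov_y': 66.0190085634033, 'cx': 277.0553117660076, 'cy': 205.67636844382807, 'pose': array([[ 2.23722733e-01, -9.41868808e-01, -2.50661697e-01,
         6.92010962e+01],
       [ 9.74652750e-01,  2.16093023e-01,  5.79294680e-02,
         6.25895284e+02],
       [-3.95715092e-04, -2.57268251e-01,  9.66339946e-01,
         3.84809949e+02],
       [ 0.00000000e+00,  0.00000000e+00,  0.00000000e+00,
         1.00000000e+00]])}
```

View pics/top0b.png

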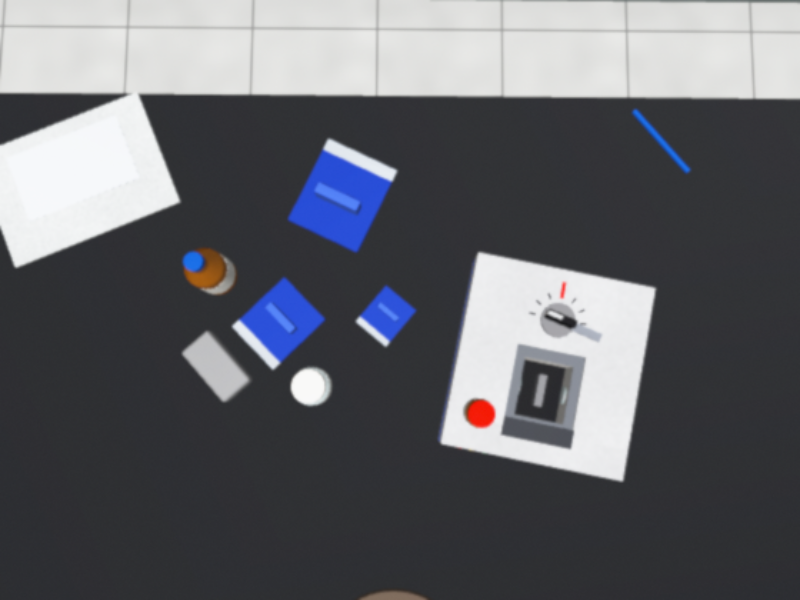

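View pics/scene0.png

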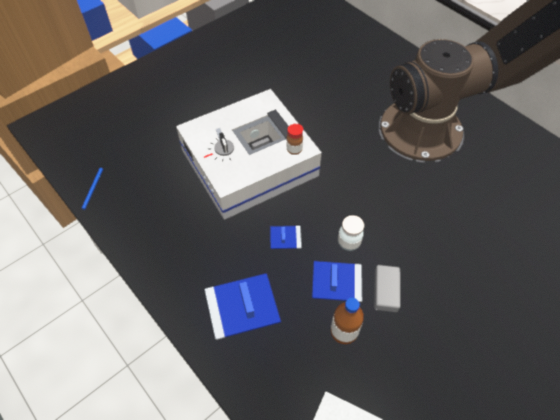

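The top view (800x600) shows the middle cover at about (279,322), with its silver edge lower left at (256,344). The bottle is at (210,270), the jar at (311,386) and the brick at (216,366). The spectrometer is on the right: recess around (545,395), knob at (558,320), red mark at (563,290), vial at (480,413). Next I'll convert these to world coordinates.

```bash
cat > h.py <<'E'
import numpy as np, cv2
from scipy.spatial.transform import Rotation as R
def cam(cal): return cal['pose'], 210/np.tan(np.radians(cal['fov_y'])/2), cal['cx'], cal['cy']
def ray(cal,u,v,z):
    P,f,cx,cy=cam(cal); d=P[:3,:3]@np.array([(u-cx)/f,-(v-cy)/f,-1]); o=P[:3,3]
    return o+d*(z-o[2])/d[2]
def proj(cal,p):
    P,f,cx,cy=cam(cal); c=(np.atleast_2d(p)-P[:3,3])@P[:3,:3]
    return np.c_[cx-f*c[:,0]/c[:,2], cy+f*c[:,1]/c[:,2]]
def tr(pose,p):  # pose=(x,y,yaw,z0), local pts
    x,y,t,z=pose; return R.from_euler('z',t).apply(np.atleast_2d(p))+[x,y,z]
E
python3 - <<'E'
from cell import ctrl
from h import *
c=ctrl.calibration("top")
def w(u,v,z): return ray(c,u*.7,v*.7,z).round(0)[:2]
print("cover corners", [w(*p,5) for p in [(233,325),(274,369),(325,319),(285,278)]])
print("box corners", [w(*p,110) for p in [(478,252),(655,288),(623,481),(440,443)]])
print("knob",w(558,320,112),"mark",w(563,290,110),"vial cap",w(480,413,190),"pointer",w(549,317,151),"blade end",w(600,337,118))
print("lip corners",[w(*p,119) for p in [(507,417),(575,431),(571,448),(502,435)]])
print("bottle cap",w(193,261,165),"jar cap",w(311,385,85),"brick",[w(*p,32) for p in [(207,332),(182,353),(225,402),(250,380)]])
t=ctrl.current_tcp_pos();Rt=R.from_euler('xyz',ctrl.current_tcp_rot());print(ctrl.current_tcp_rot())
W=ctrl.calibration("wrist")['pose'];print("cam in tool",Rt.inv().apply(W[:3,3]-t)); print((Rt.inv().as_matrix()@W[:3,:3]).round(3))
E
```

```text
cover corners [array([550., 274.]), array([477., 203.]), array([561., 120.]), array([630., 189.])]
box corners [array([ 659., -128.]), array([ 604., -403.]), array([ 310., -346.]), array([364., -69.])]
knob [ 553. -251.] mark [ 600. -260.] vial cap [ 413. -122.] pointer [ 554. -230.] blade end [ 527. -314.]
lip corners [array([ 405., -170.]), array([ 384., -273.]), array([ 359., -266.]), array([ 378., -162.])]
bottle cap [633. 301.] jar cap [451. 131.] brick [array([536., 310.]), array([501., 350.]), array([422., 277.]), array([458., 237.])]
[-3.14147612e+00  9.75226757e-04  1.34497956e+00]
cam in tool [   0.5547465   -72.65479523 -159.64978746]
[[ 1.    -0.    -0.001]
 [-0.    -0.966 -0.257]
 [-0.001  0.257 -0.966]]
```

```bash
cat >> h.py <<'E'
def offs(xy,yaw,dx,dy):  # point at local offset
    return np.array(xy)+np.array([[np.cos(yaw),-np.sin(yaw)],[np.sin(yaw),np.cos(yaw)]])@[dx,dy]
E
python3 - <<'E'
from cell import ctrl
from h import *
import pickle
out={}
def look(name,xy,yaw,z,zhi):
    p=offs(xy,yaw,20,-35)
    if ctrl.current_tcp_pos()[2]<zhi-5: ctrl.line_to([*ctrl.current_tcp_pos()[:2],zhi])
    ctrl.move_pose([*p,zhi],[np.pi,0,yaw])
    if z<zhi: ctrl.line_to([*p,z],max_speed=250)
    ctrl.sleep(.3)
    cal=ctrl.calibration("wrist"); im=ctrl.snapshot("wrist")
    out[name]=cal; cv2.imwrite(f"pics/{name}.png",im[...,::-1])
    cv2.imwrite(f"pics/{name}_b.png",cv2.resize(im[...,::-1],(800,600),interpolation=cv2.INTER_CUBIC))
look("bay1",(445,-229),-.19,270,270)
look("cov1",(555,196),-.785,166,260)
pickle.dump(out,open("cal1.pkl","wb")); print(ctrl.current_time_s(),ctrl.current_tcp_pos(),ctrl.current_tcp_rot())
E
```

```text
6.6167 [544.66233265 157.15276821 166.89815516] [-3.14037439e+00 -8.64623430e-04 -7.84961899e-01]
```

View pics/bay1_b.png

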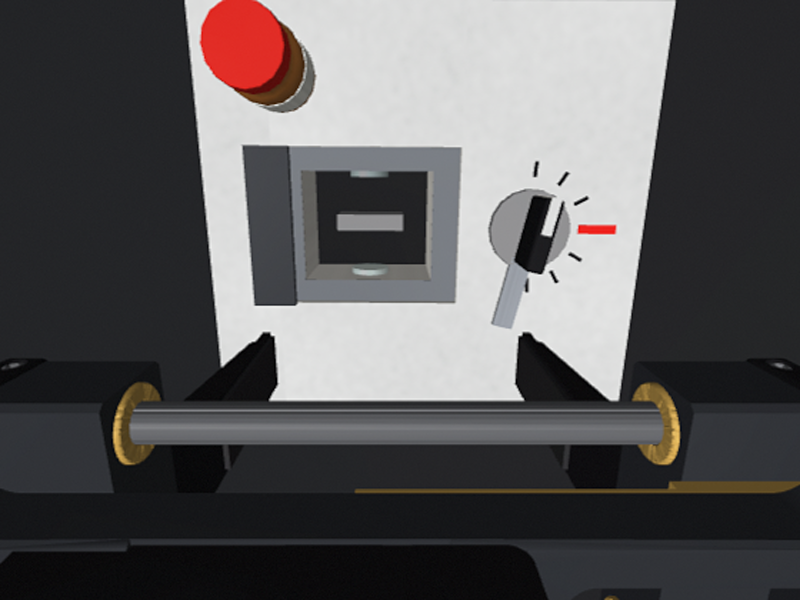

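View pics/cov1_b.png

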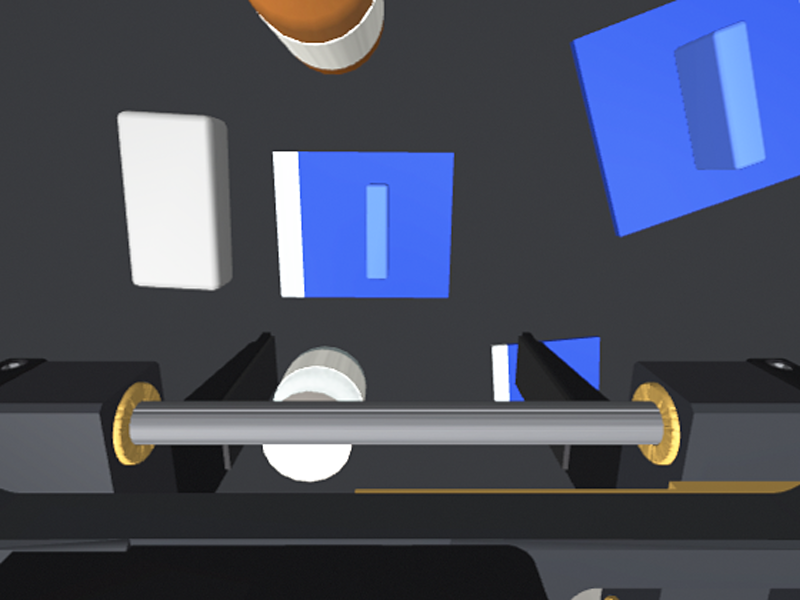

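The close views are good. Cover corners (800x600): (273,152), (454,153), (449,297), (281,297), with the rib top at (366–388, 184–278). For the bay, the lip inner edge runs (289,146)–(297,305) and outer (243,146)–(254,305). The far recess corners are (461,148) and (455,302), and the red mark is at (597,230). The bottle, jar, brick and vial are clear of the fingers. Next, fit the poses.

Run:
```python
from h import *
import pickle
from scipy.optimize import least_squares
cal=pickle.load(open("cal1.pkl","rb"))
def fit(name,px,pts,x0,z):
    f=lambda q:(proj(cal[name],tr((q[0],q[1],q[2],z),pts))/.7-px).ravel()
    s=least_squares(f,x0,loss='soft_l1'); print(name,s.x.round(3)); print(f(s.x).reshape(-1,2).round(1).tolist()); return s.x
fit("cov1",[(273,152),(454,153),(449,297),(281,297),(366,184),(388,184),(366.5,279),(387,278)],
 [(-60,50,5),(60,50,5),(60,-50,5),(-60,-50,5),(3,30,36),(17,30,36),(3,-30,36),(17,-30,36)],(555,196,-.785),0)
b=fit("bay1",[(461,148),(455,302),(289,146),(297,305),(243,146),(254,305),(597,230)],
 [(63,53.5,6),(63,-53.5,6),(-50,53.5,15),(-50,-53.5,15),(-79,53.5,15),(-79,-53.5,15),(158,0,6)],(445,-229,-.19),104)
k=ray(cal["bay1"],529.5*.7,229*.7,112);print("disc",k,"expected",offs(b[:2],b[2],110,0))
p=ray(cal["bay1"],508*.7,325*.7,119)-k  # blade
print("blade ang", np.arctan2(-p[1],-p[0])-b[2])
q=[ray(cal["bay1"],u*.7,v*.7,151)[:2] for u,v in [(534,196),(563,199),(529,270),(547,273)]]
m=(q[0]+q[1]-q[2]-q[3])/2; print("bar ang",np.arctan2(m[1],m[0])-b[2],"bar c",np.mean(q,0),"len",np.hypot(*m))
v=ray(cal["bay1"],243*.7,44*.7,190);print("vial",R.from_euler('z',-b[2]).apply(v-[b[0],b[1],0]))
```

```text
cov1 [553.693 197.792  -0.79 ]
[[0.4, -0.5], [-0.7, -0.6], [-0.8, 0.1], [1.1, -0.7], [-0.7, 0.0], [0.1, 0.1], [-0.1, 0.4], [1.0, 1.5]]
bay1 [ 4.45189e+02 -2.29135e+02 -1.97000e-01]
[[1.3, -0.4], [0.7, 1.3], [-0.9, -0.4], [-0.8, 0.7], [-0.1, -0.7], [0.8, 0.4], [-0.6, -0.1]]
disc [ 554.32937454 -250.41070878  112.        ] expected [ 553.06347928 -250.65572764]
blade ang 1.3981435639550548
bar ang 1.5185533102645428 bar c [ 551.83834173 -248.95967992] len 44.80240228803417
vial [-52.95920768  95.37918052 190.        ]
```

```bash
cat >> h.py <<'E'
BAY=np.array([445.19,-229.13,104.]); BY=-.197
COV=np.array([553.69,197.79]); CY=-.79
def place(tx,tz,th,y=0,g=(70,0,27)):   # TCP pose for tongue at bay (tx,y,tz), tilt th
    v=np.array([tx,y,tz])+R.from_euler('y',-th).apply(g)
    return BAY+R.from_euler('z',BY).apply(v), [np.pi,-th,BY]
E
python3 - <<'E'
from cell import ctrl
from h import *
r=offs(COV,CY,10,0)
z=ctrl.current_tcp_pos()[2]
ctrl.move_pose([*r,z],[np.pi,0,CY])
ctrl.line_to([*r,27],max_speed=120); ctrl.sleep(.2); print(ctrl.current_tcp_pos(),ctrl.current_ft_force())
ctrl.grasp(40); ctrl.sleep(.2); print(ctrl.current_gripper_width(),ctrl.current_tcp_pos(),ctrl.current_ft_force())
ctrl.line_to([*r,270],max_speed=200)
p,o=place(-42,130,.12); ctrl.move_pose(p,o)
p,o=place(-42,16,.12); ctrl.line_to(p,max_speed=120); ctrl.sleep(.3)
print(p,ctrl.current_tcp_pos(),ctrl.current_tcp_rot(),ctrl.current_gripper_width(),ctrl.current_time_s(),ctrl.current_ft_force())
im=ctrl.snapshot("wrist"); print(ctrl.calibration("wrist")['pose'].tolist())
cv2.imwrite("pics/hov.png",cv2.resize(im[...,::-1],(800,600),interpolation=cv2.INTER_CUBIC))
E
```

```text
[560.93423078 190.73944943  27.51087544] [ 0.52115212 -0.13716049  0.58406669]
13.711511778175755 [560.73830677 190.65924551  26.99555924] [ 0.68323483 -0.30468157  0.19884017]
[ 468.98505761 -233.87922343  155.18568768] [ 469.0532249  -233.92845531  155.54771689] [ 3.14130305 -0.12059669 -0.19692358] 13.765173209536755 14.2167 [ 0.12984398 -0.16711838 -1.83473774]
[[0.9736257999089759, 0.2192620240676533, -0.06306319491875109, 464.3293721752747], [-0.19423099078123454, 0.9415954138309092, 0.27508616626929233, -158.57480266654414], [0.1196959647262369, -0.25558216184693444, 0.9593490681571025, 313.9578503014455], [0.0, 0.0, 0.0, 1.0]]
```

View pics/hov.png

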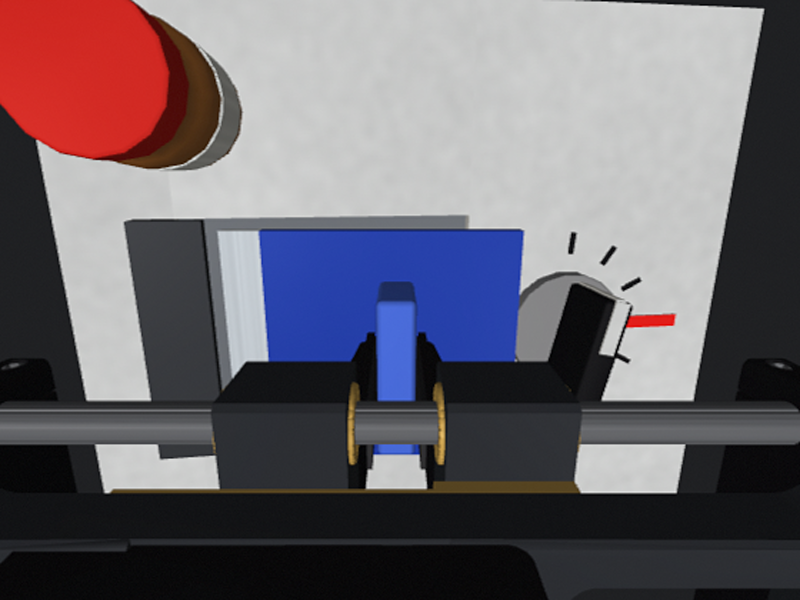

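The cover is held square over the bay: tongue edge near (218,231), far corner (523,230). The bay's lip corner is at (204,220), its outer corner at (125,221) and the recess corner at (468,216). I'll check the cover's y offset against the bay numerically.

```bash
cat > chk.py <<'E'
from cell import ctrl
from h import *
cal=ctrl.calibration("wrist")
def b(u,v,z): 
    p=ray(cal,u*.7,v*.7,z+104)-BAY; return R.from_euler('z',-BY).apply(p).round(1)
t=ctrl.current_tcp_pos(); Rt=R.from_euler('xyz',ctrl.current_tcp_rot())*R.from_euler('x',np.pi)
def cz(p): return R.from_euler('z',-BY).apply(t+Rt.apply(np.array(p)-[10,0,27])-BAY)
for c,px in [((-60,50,5),(218,231)),((60,50,5),(523,230)),((-44,50,5),(260,230.5))]:
    e=cz(c); print("cover",c,"expected",e.round(1),"seen",b(*px,e[2]))
print("lip in (-50,53.5)",b(204,220,15),"lip out (-79,53.5)",b(125,221,15),"deck (63,53.5)",b(468,216,6))
E
python3 chk.py
```

```text
cover (-60, 50, 5) expected [-42.5  50.   21.2] seen [-42.7  50.1  21.2]
cover (60, 50, 5) expected [76.6 50.  35.6] seen [76.3 50.5 35.6]
cover (-44, 50, 5) expected [-26.6  50.   23.1] seen [-26.3  50.3  23.1]
lip in (-50,53.5) [-49.2  53.8  15. ] lip out (-79,53.5) [-79.2  53.8  15. ] deck (63,53.5) [62.2 53.3  6. ]
```

Run:
```python
from cell import ctrl
from h import *
def go(tx,tz,th,s):
    p,o=place(tx,tz,th); ctrl.line_to(p,o,max_speed=s); ctrl.sleep(.1)
    f=R.from_euler('z',-BY).apply(ctrl.current_ft_force())
    e=R.from_euler('z',-BY).apply(ctrl.current_tcp_pos()-p)
    print((tx,tz,th),f.round(1),e.round(2)); return f
def ok(f): 
    if np.linalg.norm(f)>25: raise SystemExit("force")
ok(go(-42,2,.12,40))
for x in (-48,-54,-58,-60): ok(go(x,2 if x>-60 else 1,.12,40))
for th,tz in ((.09,.6),(.06,.3),(.03,.1),(.01,0),(0,-.3)): ok(go(-60,tz,th,25))
print(ctrl.current_time_s(),ctrl.current_gripper_width())
```

```text
(-42, 2, 0.12) [ 0.  -0.1 -2.3] [ 0.08 -0.04  0.03]
(-48, 2, 0.12) [ 0.3  0.5 -1.7] [ 0.03 -0.07  0.14]
(-54, 2, 0.12) [ 0.2 -0.  -2.6] [ 0.05 -0.03  0.06]
(-58, 2, 0.12) [ 0.  -0.1 -2.2] [0.01 0.   0.03]
(-60, 1, 0.12) [ 0.6 -0.3 -1.8] [ 0.02 -0.01  0.  ]
(-60, 0.6, 0.09) [-0.3 -0.6 -1.8] [-0.06  0.08 -0.05]
(-60, 0.3, 0.06) [ 0.   0.9 -2.2] [-0.07  0.06  0.01]
(-60, 0.1, 0.03) [ 0.2  0.3 -2.5] [-0.1   0.07 -0.  ]
(-60, 0, 0.01) [ 0.   0.8 -2. ] [-0.03  0.02  0.04]
(-60, -0.3, 0) [-3.2  0.4  5.1] [-0.14  0.02  0.26]
18.125 13.957383275858172
```

Run:
```python
from cell import ctrl
from h import *
import pickle
ctrl.release(); ctrl.sleep(.2); print(ctrl.current_gripper_width(),ctrl.current_ft_force())
t=ctrl.current_tcp_pos(); ctrl.line_to([t[0],t[1],t[2]+45],max_speed=100)
p=offs(BAY[:2],BY,30,-35); ctrl.line_to([*p,270],max_speed=200); ctrl.sleep(.3)
cal=ctrl.calibration("wrist"); im=ctrl.snapshot("wrist"); pickle.dump(cal,open("cal2.pkl","wb"))
cv2.imwrite("pics/seat.png",cv2.resize(im[...,::-1],(800,600),interpolation=cv2.INTER_CUBIC)); print(ctrl.current_time_s())
```

```text
95.11300308273456 [-0.08452361  0.99751104 -0.39183953]
21.3083
```

View pics/seat.png

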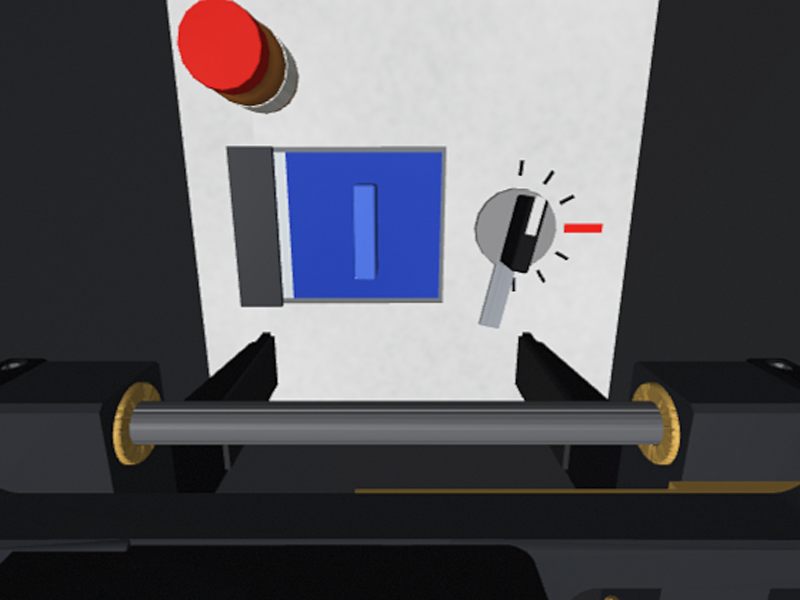

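The cover sits in the recess with an even grey gap all round, the silver edge goes under the lip, and the blade is clear. Next is the latch.

Run:
```python
from cell import ctrl
from h import *
import pickle
cal=pickle.load(open("cal2.pkl","rb"))
k=np.array([553.3,-250.6])
q=ray(cal,489*.7,326*.7,119)[:2]-k; a=np.arctan2(-q[1],-q[0])-BY; print("blade ang",a,"len",np.hypot(*q))
a=np.clip(a,1.3,1.5)
ctrl.move_pose([*k,230],[np.pi,0,BY+a-np.pi/2])
ctrl.line_to([*k,135],max_speed=130); ctrl.sleep(.1); print(ctrl.current_tcp_pos(),ctrl.current_ft_force())
ctrl.grasp(40); ctrl.sleep(.2); print(ctrl.current_gripper_width(),ctrl.current_ft_force())
j=np.array(ctrl.current_joint_positions()); n=6
tgt=ctrl.solve_ik([*k,135],[np.pi,0,BY-np.pi/2]); print(j.round(3),np.round(tgt,3))
for s in np.linspace(0,1,n+1)[1:]:
    ctrl.move_joints(list(j+(np.array(tgt)-j)*s))
ctrl.sleep(.2)
print("yaw rel",ctrl.current_tcp_rot()[2]-BY+np.pi/2,ctrl.current_ft_force(),ctrl.current_moment(),ctrl.current_gripper_width())
ctrl.release(); ctrl.sleep(.2)
ctrl.line_to([*k,230],max_speed=120)
p=offs(BAY[:2],BY,30,-35); ctrl.move_pose([*p,270],[np.pi,0,BY]); ctrl.sleep(.3)
cal=ctrl.calibration("wrist"); im=ctrl.snapshot("wrist"); pickle.dump(cal,open("cal3.pkl","wb"))
cv2.imwrite("pics/fin.png",cv2.resize(im[...,::-1],(800,600),interpolation=cv2.INTER_CUBIC)); print(ctrl.current_time_s())
```

```text
blade ang 1.353041220453811 len 69.46432996895452
[ 553.57644209 -250.8609172   136.02500294] [0.27841255 0.84945754 0.52212486]
11.44009171196912 [-3.49593956  2.13094103  2.25288817]
[-0.534  0.567  1.697 -0.     0.878 -0.119] [-0.534  0.567  1.697 -0.     0.878  1.234]
yaw rel 0.00713684305257134 [-4.5691189  -0.88256442  2.32412173] [-0.2376045   1.13280225 -0.03346877] 11.73525175040936
30.8083
```

View pics/fin.png

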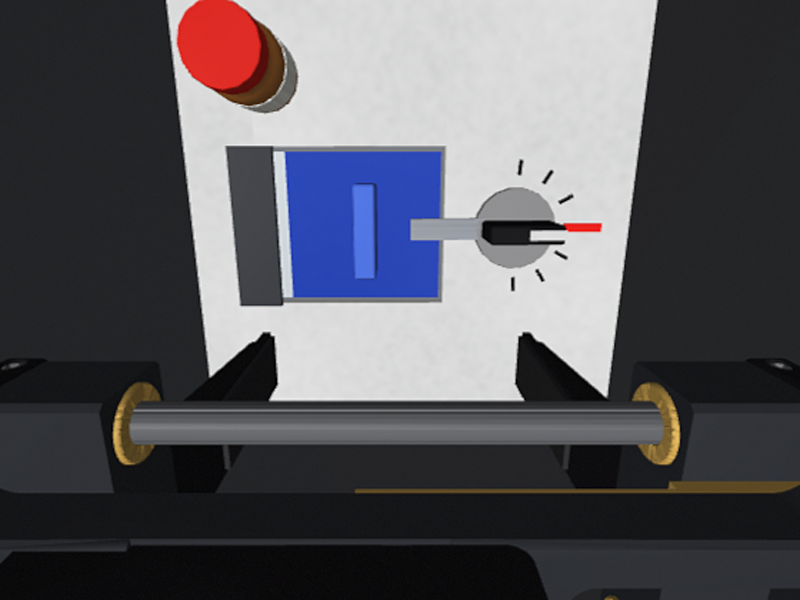

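The blade lies over the cover, with its end at (411,229.5), and the pointer is in line with the red mark at (583,227). One numeric check, then I'll hand in.

Run:
```python
from cell import ctrl
from h import *
import pickle
from scipy.optimize import least_squares
cal=pickle.load(open("cal3.pkl","rb")); k=np.array([553.06,-250.66])
q=ray(cal,411*.7,229.7*.7,119)[:2]-k; a=np.arctan2(-q[1],-q[0])-BY; print("latch",a,np.hypot(*q))
px=[(443,152),(439,298),(354,184),(376,184),(354,279),(375,278)]
pts=[(60,50,5),(60,-50,5),(3,30,36),(17,30,36),(3,-30,36),(17,-30,36)]
f=lambda s:(proj(cal,tr((s[0],s[1],s[2],s[3]),pts))/.7-px).ravel()
s=least_squares(f,[*BAY[:2],BY,104]).x
print("cover in bay",R.from_euler('z',-BY).apply([s[0]-BAY[0],s[1]-BAY[1],s[3]-104]),"dyaw",s[2]-BY,f(s).round(1))
if abs(a)<.06: ctrl.job_done(); print("done",ctrl.current_time_s())
```

```text
latch 0.0020394378647952682 70.14335995435285
cover in bay [ 0.39228667  0.70928333 -0.13188082] dyaw -0.01221651208815297 [-0.   0.2 -1.4 -0.6 -0.6 -0.7  0.3 -0.4  0.4  0.1  1.2  1.4]
the job is handed in; nothing more can be done
the job is handed in; nothing more can be done
```

I put the cover back in its recess, silver edge under the lip, turned the latch knob to the red mark, and handed the job in. Handing in reports no verdict, so I don't know the official result.

- **Cover:** I tilted it 0.12 rad, slid the silver edge under the lip and lowered it. It touched down with about 5 N. A camera fit with the hand clear put it within about 1 mm of centre and 0.1 mm of the ledge. The fit's yaw was off by -0.012 rad.
- **Latch:** I gripped the knob, turned it and let go. The blade reads 0.002 rad from the mark, against a limit of 0.12, and lies over the cover.
- **Bystanders:** In the last picture the vial stood where it was before. I did not photograph the bottle, jar and brick again after lifting the cover. The force readings at the grasp were under 1 N, so nothing suggests they were touched.
- **Timing:** The clock read 30.8 s at the last picture, and the arm did not move after that. The gripper was open, clear of everything, about 160 mm above the deck.

No check failed. An early estimate of the knob's starting angle from the bar's top edges (1.52 rad) disagreed with those from the blade (1.35 to 1.40 rad). I used the blade value, and the closing grip made up the difference.

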